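# Clamp a box to the bench and hold its lid at 60 degrees for fitting a lid stay

### The job

A lid stay is about to be screwed into the wooden box: with its lid left shut, first clamp the box to the table where it stands, by turning the crank of the blue G-clamp clockwise until its foot is tight on the box's base board and the crank stops. Then lift the lid by its bow handle and hold it at 60 degrees from shut (within about five degrees either way); the lid falls shut if let go, so finish while you are still holding it there. Leave the lid stay, the screwdriver and the marker where they lie.

Things in the scene. Friction and masses are not known exactly. Their poses are not given: they have to be found in the camera images.
- market_box: brown wooden box, 150 (its x, front to back) x 130 (y) x 115 mm high with the lid shut, loose, 1.3 kg with the lid. Origin: on the table under the middle of the box; x to its hinged back, y to its left, z up. Its pale 12 mm base board is as deep as the box and spans y = -67 to +165 mm; the free left part lies under the clamp's foot. Left wall of the box at y = +65 mm.
- box_lid (a joint): lid angle: 0 rad shut, grows as its front rises; 1.047 rad is 60 degrees. Turns freely about the lid_hinge line and falls shut of its own weight from anywhere below about 1.5 rad; its stop is at 1.8 rad.
- lid_hinge (a point): middle of the hinge line at the back of the box, 75 mm behind its middle, 82 mm above the table; the line runs along the box's y. It does not move with the lid.
- lid_bar (a point): middle of the lid's bow handle: round black bar 10 mm thick, straight part 68 mm long, parallel to the hinge line, 40 mm in front of the lid's front face (35 mm free behind the bar) on two feet, each 42 mm to the side. Lid shut: 96 mm above the table, 190 mm in front of the hinge line, 14 mm above it. Moves with the lid.
- clamp_axis (a point): fixed point on the upright axis of the clamp's screw, 156.5 mm above the table: the height of grip_mid when the crank reads 0. The blue G-clamp is fixed on the left edge of the table, its anvil under the table top, its arm over the board (top of the arm 99 mm, of its boss 103 mm above the table).
- grip_mid (a point): middle of the crank's black hand grip: upright, round, 19 mm thick, 35 mm high, turning freely on its pin, 40 mm from the screw's axis. Its top is 17 mm above this point, the flat crank bar 20 to 28 mm below it. It goes round with the crank and sinks 6 mm a turn.
- clamp_crank (a joint): turn of the crank in rad from wide open: grows clockwise seen from above (tightening), 6 mm of foot travel a turn. Starts between 0 and 4; the foot (11 mm over the board at 0) meets the board at about 11.5, is tight from about 12 and comes to its stop at 12.4. Stays where it is left (but for a slight spring-back); takes about 4 N at the grip to turn, 8 N when tight.
- clamp_screw: the clamp's steel screw with its round foot (29 mm across, underside 23 mm above the table at crank 0) and the crank on it. Origin on the screw's axis, at table height when the crank reads 0; sinks with the screw.
- lid_stay: small folding brass lid stay, about 110 x 40 x 10 mm, lying in front of the box to its right; leave it alone. Origin under its rivet.
- screwdriver: screwdriver with a red handle, 160 mm long, lying on the table; leave it alone. Origin under its middle.
- marker: white and blue marker, 135 mm long, lying behind the box; leave it alone. Origin under its middle.
- lid_panel: the lid, 150 x 130 x 33 mm, about 0.35 kg, with its bow handle. Origin: middle of the hinge line (as lid_hinge), axes as the box's with the lid shut; it turns with the lid, x pointing from the lid's front to the hinge, z out of its top.

How it is judged:
On the way:
1. the box is clamped tight to the table with its lid still shut (contact force between clamp_screw and market_box above 20 N and value of joint box_lid below 0.08 rad and distance of market_box from where it was at the start of the episode below 0.012 m), for 0.2 s.
At the end, for the whole second after the job is handed in: The lid is held by the fingers at 60 degrees (within 6), at rest; the box is still clamped (foot pressing with more than 20 N) and within 12 mm of where it stood; the lid does not lean on the clamp (value of joint box_lid between 0.942 and 1.152 rad and velocity of joint box_lid between -0.1 and 0.1 rad/s and contact force between lid_panel and the fingers above 0.4 N and contact force between clamp_screw and market_box above 20 N and distance of market_box from where it was at the start of the episode below 0.012 m and contact force between lid_panel and clamp_screw below 0.2 N); the arm keeps its last pose, push and grip.
It fails at once if the lid stay, the screwdriver or the marker is moved by more than 2 cm (distance of any of lid_stay, screwdriver, marker from where it was at the start of the episode above 0.02 m).
It also fails if it takes over 61 s, if anything falls off the work surface, if the arm or the gripper's body presses on something with over 40 N, if the wrist force passes 120 N, or if a joint passes its speed limit or range.

### The arm

A 7-joint arm with a two-finger parallel gripper is mounted at the origin on a cart in front of the work surface, level with it; the furniture and walls round the work are solid. World frame = base frame: x ahead of the robot, y to its left, z up, the work surface at z = 0. Lengths are in m, angles in rad, forces in N, time in s.
With the tool pointing down it reaches from about 0.4 to 0.9 m from the base axis. Payload 5.5 kg.
Tool frame: the origin (TCP) lies at the very end of the fingers, on their centre line; the grasp point (between the pads) lies 19 mm behind it; z points along the fingers, y is the direction in which the jaws open and shut (so a half turn about z gives the same grasp; the last joint's range is limited). The gripper opens to 85 mm and grips with 20 to 120 N. Pads are 22 mm wide; open, the fingers measure 114 mm over their backs; the gripper's body (76 mm by 85 mm) begins 54 mm behind the grasp point. The pads swing forward as they close: fully open they stand 13 mm farther back than shut.
Start: joints at [0.263, 0.501, -0.427, 1.55, 0.221, 1.138, -0.21], TCP at [0.65, 0, 0.201] pointing down, gripper open.
Joint ranges: [-2.88, 2.88], [-0.31, 2.03], [-1.54, 1.56], [0.2, 2.42], [-1.41, 4.55], [0.19, 2.02], [-2.57, 2.57]. Speed limits (rad/s): [2.57, 2.57, 3.14, 3.14, 3.14, 3.14, 3.14].

### API

Orientations are given as a unit quaternion [w, x, y, z].
In Python, from workcell import get_state, eyes, ctrl gives the robot as it stands.
- The arm moves only by the tool jog_arm, never from a script. Its argument "plan" is a list of rows, each an object of numbers: "dx", "dy", "dz": the shift along the tool's x, y, z in cm; "wx", "wy", "wz": the turn, a rotation vector about the tool's x, y, z in degrees; "grip": the gripper command: -1 is shut, 1 is fully open, values between are in proportion. In form: [{"dx": .., "dy": .., "dz": .., "wx": .., "wy": .., "wz": .., "grip": ..}, ...]. A call has 1 to 12 rows; each row is the pose to reach, as a shift and turn from the pose commanded when the call began, along the tool's axes at that moment; what a row does not reach only later rows make up. A row lasts 1/12 s, in which the tool goes at most 41.7 mm and 7.16 degrees, less where a joint would pass 70% of its speed; a pose out of reach is approached as far as the arm can. A call with a gripper value outside its range is refused whole. The fingers move at their own pace and stop on an object; "grip_force" is the grip in N (left out, the last holds). Time passes only in rows, so rows that repeat a pose let the fingers close. It gives the time, the measured TCP pose, the force and the opening at its end, in the units of the state.
- get_state(): the state, without advancing time (a new reading comes with each control period).
- eyes.grab_frame(name): name is "scene" or "side" or "wrist"; returns the picture (480x640x3 uint8, red, green, blue); there is no depth.
- eyes.camera_info(name): a dict with "camera_matrix" (3x3 intrinsics, pixels), "cam_to_world" (4x4, takes a point from camera to world coordinates); the wrist camera has in their place "mount" (4x4, takes a point from camera to tool coordinates, whose origin is the TCP and whose axes are the flange's). Camera axes: x right, y down, z forward; pixel columns grow to the right and rows downward; lengths in m; the calibration is good to about 2 mm. A picture is of the moment at which its call begins: read the wrist's pose just before it. camera_info takes no time and is no camera call.
- ctrl.sign_off(): hands the job in, once; it reports no verdict.
The state is a dict: "time_s": time; "joint_pos": joint angles; "joint_vel": joint speeds; "joint_torque": joint torques, N m; "tcp_pos": TCP position; "tool_rot": TCP orientation; "wrist_force": force on the tool from outside, world axes, zero at the start; "ft_torque": the same for the moment, N m; "width": finger opening in m.
Only numpy, scipy, OpenCV 4.12 (cv2) and the standard library are available. Lean on these libraries where they do the work, as an engineer would, in place of code of your own. Each camera call takes 0.05 s, during which the arm holds its last target. There are 200 camera calls.

## Working session

There is one attempt and no reset: what is moved stays moved. The work goes in short steps, Python scripts to look and compute and a tool call to move; the robot and the scene stay as the last step left them, time stands still between calls to the robot, and variables do not carry over. Pictures are saved under pics/ and viewed, about 8 in all and at most 12, crops included, and the job is handed in when it is done.

Besides the shell and the picture viewer there is one more tool, called as name([rows], argument=value, ...), one row to a line, values as JSON. jog_arm: Moves the arm, as the interface text tells. Its arguments: {"type":"object","properties":{"plan":{"type":"array","items":{"type":"object","properties":{"dx":{"type":"number"},"dy":{"type":"number"},"dz":{"type":"number"},"wx":{"type":"number"},"wy":{"type":"number"},"wz":{"type":"number"},"grip":{"type":"number"}}}},"grip_force":{"type":"number"}},"required":["plan"]}

```bash
ls; mkdir -p pics; python3 - <<'E'
from workcell import get_state, eyes
import cv2, numpy as np
np.set_printoptions(precision=4,suppress=True)
s=get_state(); print(s)
for n in ("scene","side"):
    f=eyes.grab_frame(n); cv2.imwrite(f"pics/{n}0.png",cv2.cvtColor(f,cv2.COLOR_RGB2BGR)); print(n,eyes.camera_info(n))
print(eyes.camera_info("wrist"))
E
```

```text
pics
{'time_s': 0.0, 'joint_pos': array([ 0.2632,  0.5019, -0.4268,  1.5514,  0.2208,  1.1383, -0.2103]), 'joint_vel': array([ 0.0007,  0.    , -0.0008,  0.0008, -0.0012,  0.0014, -0.    ]), 'joint_torque': array([  0.0002, -56.9524,  -5.8165, -28.0939,   0.0107,   0.0121,
         0.    ]), 'tcp_pos': array([ 0.6493, -0.0001,  0.1995]), 'tool_rot': array([-0.0007,  0.7071,  0.7071, -0.0007]), 'wrist_force': array([ 0.7135,  0.9916, -0.2749]), 'ft_torque': array([-0.0012,  0.0238,  0.0018]), 'width': 0.08547593949537734}
scene {'camera_matrix': array([[459.8352,   0.    , 324.5677],
       [  0.    , 459.8352, 238.8133],
       [  0.    ,   0.    ,   1.    ]]), 'cam_to_world': array([[-0.4293, -0.6199,  0.6568,  0.0115],
       [-0.9031,  0.2977, -0.3094,  0.4277],
       [-0.0037, -0.726 , -0.6876,  0.7049],
       [ 0.    ,  0.    ,  0.    ,  1.    ]])}
side {'camera_matrix': array([[519.555 ,   0.    , 316.0443],
       [  0.    , 519.555 , 241.4141],
       [  0.    ,   0.    ,   1.    ]]), 'cam_to_world': array([[-0.9294, -0.1635,  0.331 ,  0.2808],
       [-0.3686,  0.3638, -0.8554,  0.8759],
       [ 0.0194, -0.917 , -0.3984,  0.4293],
       [ 0.    ,  0.    ,  0.    ,  1.    ]])}
{'camera_matrix': array([[339.1797,   0.    , 317.3028],
       [  0.    , 339.1797, 236.507 ],
       [  0.    ,   0.    ,   1.    ]]), 'mount': array([[-0.0002, -0.9491, -0.3148,  0.0799],
       [ 1.    , -0.0002, -0.    ,  0.0004],
       [-0.0001, -0.3148,  0.9491, -0.1739],
       [ 0.    ,  0.    ,  0.    ,  1.    ]])}
```

View pics/scene0.png

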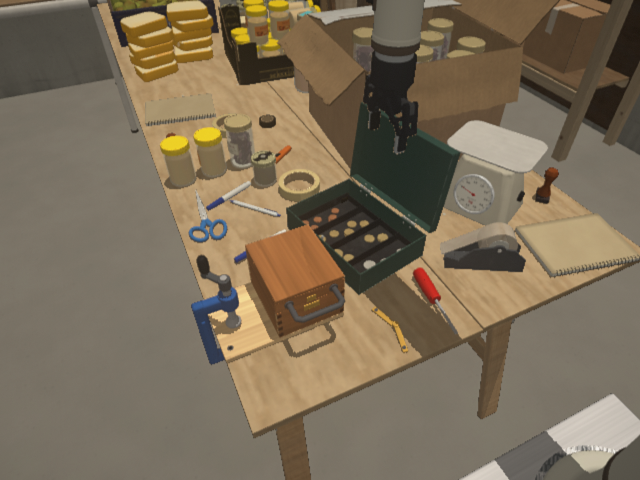

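View pics/side0.png

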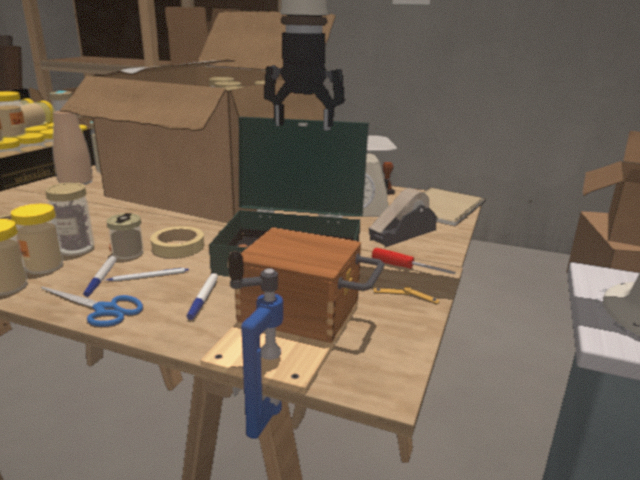

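```bash
python3 - <<'E'
import cv2
a=cv2.imread("pics/scene0.png")[220:365,190:350]; b=cv2.imread("pics/side0.png")[220:365,200:390]
cv2.imwrite("pics/sc.png",cv2.resize(a,None,fx=4,fy=4,interpolation=cv2.INTER_CUBIC)); cv2.imwrite("pics/si.png",cv2.resize(b,None,fx=4,fy=4,interpolation=cv2.INTER_CUBIC))
E
cat > h.py <<'E'
import numpy as np, cv2
from scipy.spatial.transform import Rotation as R
from workcell import get_state, eyes
np.set_printoptions(precision=4,suppress=True)
def ray(cam,uv):
    i=eyes.camera_info(cam);K=i["camera_matrix"];T=i["cam_to_world"]
    d=T[:3,:3]@np.linalg.solve(K,[uv[0],uv[1],1.]);return T[:3,3],d/np.linalg.norm(d)
def onz(cam,uv,z):
    o,d=ray(cam,uv);return o+d*(z-o[2])/d[2]
def tri(rays):
    A=sum(np.eye(3)-np.outer(d,d) for o,d in rays);b=sum((np.eye(3)-np.outer(d,d))@o for o,d in rays)
    p=np.linalg.solve(A,b);return p,[np.linalg.norm((np.eye(3)-np.outer(d,d))@(p-o)) for o,d in rays]
def proj(cam,p):
    i=eyes.camera_info(cam);T=np.linalg.inv(i["cam_to_world"]);q=i["camera_matrix"]@(T[:3,:3]@p+T[:3,3]);return q[:2]/q[2]
E
```

```text
(no output)
```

View pics/sc.png

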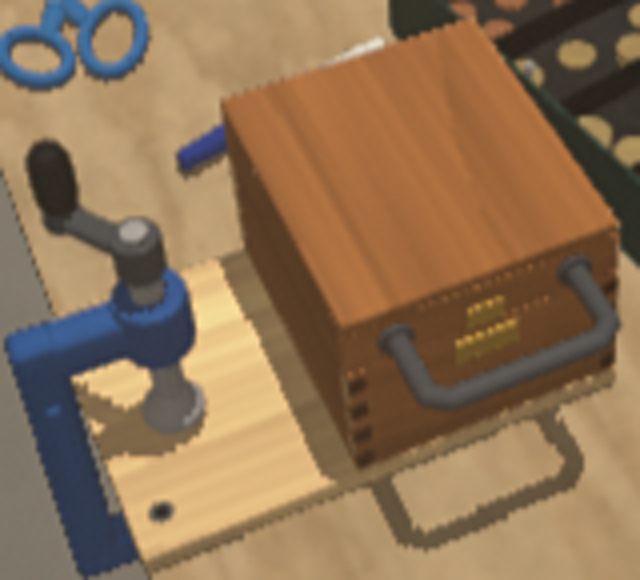

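View pics/si.png

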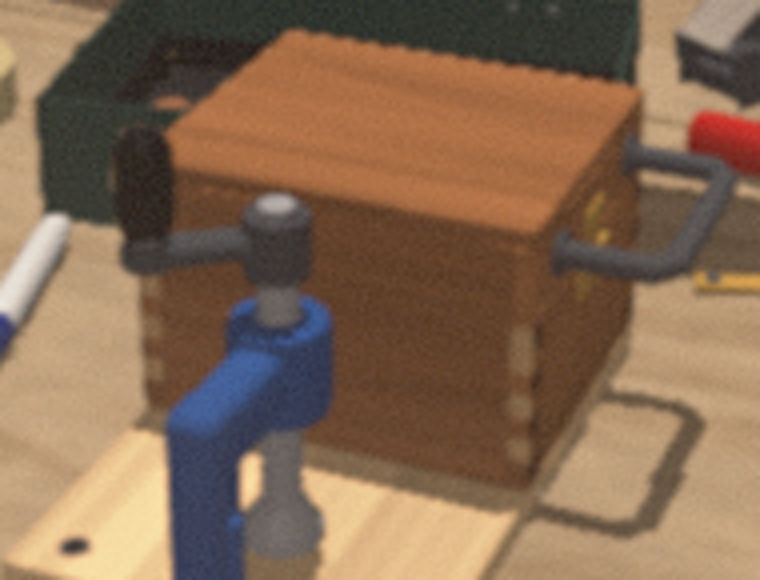

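```bash
python3 - <<'E'
from h import *
S=lambda u,v:((u+.5)/4-.5+190,(v+.5)/4-.5+220); D=lambda u,v:((u+.5)/4-.5+200,(v+.5)/4-.5+220)
P={'BL':((222,103),(165,133)),'BR':((475,20),(290,30)),'FR':((618,228),(640,95)),'FL':((343,328),(540,238)),
'barL':((440,398),(665,268)),'barR':((605,325),(735,170)),'grip':((52,180),(144,187)),'hub':((135,232),(278,205))}
Q={}
for k,(a,b) in P.items():
    p,e=tri([ray('scene',S(*a)),ray('side',D(*b))]);Q[k]=p;print(k,p,e)
for k in('BL','BR','FR','FL'): print(k,onz('scene',S(*P[k][0]),.115),onz('side',D(*P[k][1]),.115))
c=sum(Q[k] for k in('BL','BR','FR','FL'))/4
x=Q['BL']+Q['BR']-Q['FL']-Q['FR'];print('c',c,'yaw deg',np.degrees(np.arctan2(x[1],x[0])))
for a,b in (('BL','FL'),('BR','FR'),('BL','BR'),('FL','FR'),('grip','hub')):print(a,b,np.linalg.norm((Q[a]-Q[b])[:2]))
E
```

```text
BL [0.6131 0.3036 0.125 ] [np.float64(0.0007624976215820701), np.float64(0.0007624976215821517)]
BR [0.6294 0.1717 0.112 ] [np.float64(0.001273880473774103), np.float64(0.0012738804737740285)]
FR [0.4814 0.1695 0.1091] [np.float64(0.001174236636484078), np.float64(0.0011742366364841772)]
FL [0.4775 0.2978 0.111 ] [np.float64(0.000612697490483435), np.float64(0.0006126974904834332)]
barL [0.4409 0.2712 0.0939] [np.float64(0.0001947706001820361), np.float64(0.0001947706001820475)]
barR [0.4384 0.1965 0.1001] [np.float64(0.0021136203463447407), np.float64(0.0021136203463448036)]
grip [0.5729 0.3871 0.1503] [np.float64(0.0002407467423951987), np.float64(0.00024074674239511217)]
hub [0.5401 0.363  0.1397] [np.float64(0.00036692037174985417), np.float64(0.00036692037174972244)]
BL [0.6224 0.3015 0.115 ] [0.6252 0.2837 0.115 ]
BR [0.6245 0.1733 0.115 ] [0.628  0.1763 0.115 ]
FR [0.4752 0.1725 0.115 ] [0.479  0.1809 0.115 ]
FL [0.4752 0.2986 0.115 ] [0.4743 0.3057 0.115 ]
c [0.5504 0.2357 0.1143] yaw deg 1.5891318720289158
BL FL 0.13577053655763646
BR FR 0.1480279253865698
BL BR 0.13290325043062223
FL FR 0.1283517125908757
grip hub 0.04071729482204153
```

jog_arm([
  {"dz": -3},
  {"dx": 3, "dz": -5, "dy": -0.6, "wz": 5},
  {"dx": 6.5, "dy": -1.3, "dz": -6, "wz": 11},
  {"dx": 10, "dy": -2, "dz": -6, "wz": 17},
  {"dx": 13.5, "dy": -2.7, "dz": -6, "wz": 23},
  {"dx": 17, "dy": -3.4, "dz": -6, "wz": 29},
  {"dx": 21, "dy": -4.2, "dz": -6, "wz": 35},
  {"dx": 25, "dy": -5, "dz": -6, "wz": 41},
  {"dx": 29, "dy": -5.8, "dz": -6, "wz": 47},
  {"dx": 33, "dy": -6.6, "dz": -6, "wz": 54},
  {"dx": 36, "dy": -7.2, "dz": -6, "wz": 54},
  {"dx": 38.5, "dy": -7.7, "dz": -6, "wz": 54},
])

```text
$.plan[0]: bad value
```

jog_arm([
  {"grip": 0},
  {"grip": 0},
  {"grip": 0},
])

```text
$.plan[0]: bad value
```

```bash
python3 - <<'E'
from h import *
s=get_state();np.savez("pose1.npz",p=s['tcp_pos'],q=s['tool_rot']);print(s['time_s'],s['tcp_pos'],s['tool_rot'],s['width'],s['joint_pos'],s['joint_vel'])
f=eyes.grab_frame("wrist");cv2.imwrite("pics/w1.png",f[:,:,::-1])
E
```

```text
0.1 [ 0.6493 -0.      0.1996] [-0.0006  0.7071  0.7071 -0.0006] 0.08547561371217155 [ 0.2632  0.5018 -0.4268  1.5513  0.2208  1.1383 -0.2103] [ 0.0007  0.0002  0.0013 -0.0027 -0.0006  0.0014 -0.0003]
```

View pics/w1.png

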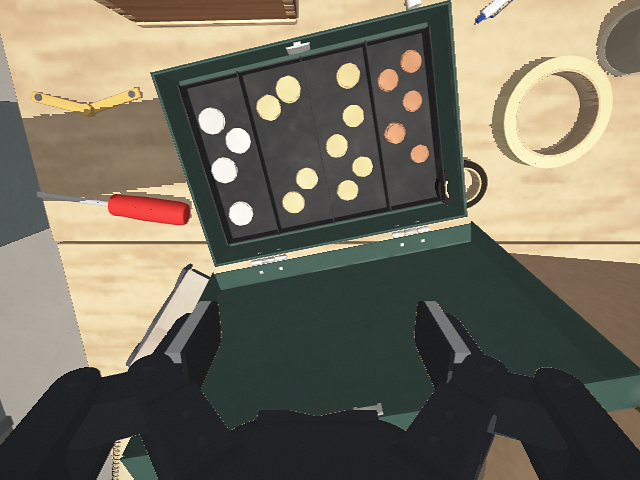

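jog_arm([
  {"dx": 0, "dy": 0, "dz": -3, "wx": 0, "wy": 0, "wz": 0, "grip": 0},
  {"dx": 0, "dy": 0, "dz": -6, "wx": 0, "wy": 0, "wz": 0, "grip": 0},
  {"dx": 3, "dy": -0.6, "dz": -8, "wx": 0, "wy": 0, "wz": 6, "grip": 0},
  {"dx": 7, "dy": -1.4, "dz": -8, "wx": 0, "wy": 0, "wz": 12, "grip": 0},
  {"dx": 11, "dy": -2.2, "dz": -8, "wx": 0, "wy": 0, "wz": 18, "grip": 0},
  {"dx": 15, "dy": -3, "dz": -8, "wx": 0, "wy": 0, "wz": 24, "grip": 0},
  {"dx": 19, "dy": -3.8, "dz": -8, "wx": 0, "wy": 0, "wz": 30, "grip": 0},
  {"dx": 23, "dy": -4.6, "dz": -8, "wx": 0, "wy": 0, "wz": 36, "grip": 0},
  {"dx": 27, "dy": -5.4, "dz": -8, "wx": 0, "wy": 0, "wz": 42, "grip": 0},
  {"dx": 31, "dy": -6.2, "dz": -8, "wx": 0, "wy": 0, "wz": 48, "grip": 0},
  {"dx": 35, "dy": -7, "dz": -7, "wx": 0, "wy": 0, "wz": 54, "grip": 0},
  {"dx": 38.5, "dy": -7.7, "dz": -6, "wx": 0, "wy": 0, "wz": 54, "grip": 0},
])

```text
time_s: 1.15
tcp_pos: [0.5719, 0.3883, 0.2609]
tool_rot: [-0.0, 0.952, 0.307, 0.001]
wrist_force: [0.8, -0.4, 0.2]
width: 0.0428
```

jog_arm([
  {"dx": 0, "dy": 0, "dz": 0, "wx": 0, "wy": 0, "wz": 0, "grip": 0},
  {"dx": 0, "dy": 0, "dz": 0, "wx": 0, "wy": 0, "wz": 0, "grip": 0},
  {"dx": 0, "dy": 0, "dz": 0, "wx": 0, "wy": 0, "wz": 0, "grip": 0},
])

```text
time_s: 1.4
tcp_pos: [0.573, 0.3844, 0.2599]
tool_rot: [0.001, 0.951, 0.309, -0.0]
wrist_force: [-0.4, -0.3, -0.0]
width: 0.0427
```

```bash
python3 - <<'E'
from h import *
s=get_state();np.savez("pose1.npz",p=s['tcp_pos'],q=s['tool_rot']);print(s['time_s'],s['tcp_pos'],s['tool_rot'],s['width'],s['joint_pos'],s['joint_vel'])
f=eyes.grab_frame("wrist");cv2.imwrite("pics/w2.png",f[:,:,::-1])
E
```

```text
1.4 [0.573  0.3844 0.2599] [ 0.0006  0.951   0.3093 -0.0004] 0.04265133600938932 [-0.3899  0.5221 -0.3643  1.3687  0.187   1.2858 -1.7044] [ 0.0335 -0.016   0.0207 -0.0024  0.0023 -0.0007 -0.0017]
```

View pics/w2.png

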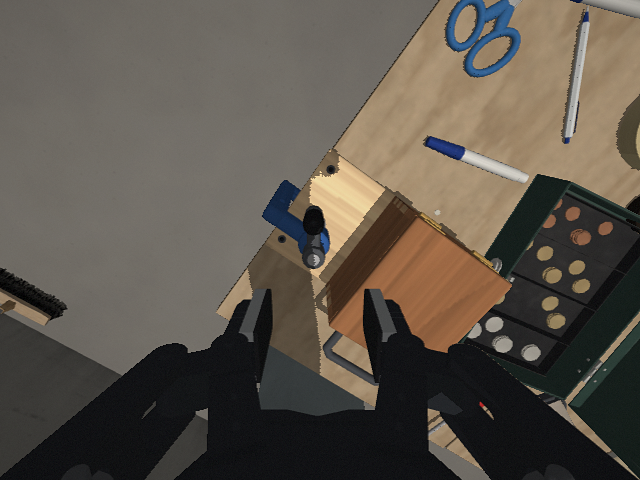

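```bash
cat >> h.py <<'E'
def wproj(pose,p):
    i=eyes.camera_info("wrist");Rt=R.from_quat(np.roll(pose[1],-1)).as_matrix();t=Rt.T@(np.array(p)-pose[0]);M=np.linalg.inv(i["mount"]);q=i["camera_matrix"]@(M[:3,:3]@t+M[:3,3]);return q[:2]/q[2]
def wray(pose,uv):
    i=eyes.camera_info("wrist");Rt=R.from_quat(np.roll(pose[1],-1)).as_matrix();M=i["mount"]
    d=Rt@M[:3,:3]@np.linalg.solve(i["camera_matrix"],[uv[0],uv[1],1.]);return pose[0]+Rt@M[:3,3],d/np.linalg.norm(d)
E
python3 - <<'E'
from h import *
z=np.load("pose1.npz");po=(z['p'],z['q'])
f=cv2.imread("pics/w2.png");m=(f.max(2)<45).astype(np.uint8);m[:,:280]=0;m[:,345:]=0;m[260:]=0;m[:190]=0
n,l,st,c=cv2.connectedComponentsWithStats(m)
for i in range(1,n):
    if st[i,4]>30:print(st[i],c[i])
for g in ([.573,.387,.153],[.573,.387,.17],[.573,.387,.136],[.54,.363,.14]):print(g,wproj(po,g))
S=lambda u,v:((u+.5)/4-.5+190,(v+.5)/4-.5+220); D=lambda u,v:((u+.5)/4-.5+200,(v+.5)/4-.5+220)
def on(o,d,h):return o+d*(h-o[2])/d[2]
print('hub tri',tri([wray(po,(314,259)),ray('scene',S(135,232)),ray('side',D(278,205))]))
for k,uv in {'BL':(417,212),'FL':(330,325),'BR':(512,285)}.items():print(k,on(*wray(po,uv),.115))
# grip masks in fixed cams
for n,x0,y0,x1,y1 in(('scene',192,250,210,275),('side',226,248,245,283)):
    g=cv2.imread(f"pics/{n}0.png")[y0:y1,x0:x1];mm=(g.max(2)<60);v,u=np.nonzero(mm);print(n,u.min()+x0,u.max()+x0,v.min()+y0,v.max()+y0,u.mean()+x0,v.mean()+y0)
    for q in([.573,.387,.17],[.573,.387,.153],[.573,.387,.136]):print(proj(n,np.array(q)))
E
```

```text
[302 206  22  54 700] [312.0686 228.2514]
[280 236   5   7  32] [281.9375 238.9062]
[0.573, 0.387, 0.153] [313.5222 220.9502]
[0.573, 0.387, 0.17] [313.3352 226.6515]
[0.573, 0.387, 0.136] [313.6897 215.8471]
[0.54, 0.363, 0.14] [313.804  259.2811]
hub tri (array([0.5402, 0.363 , 0.1397]), [np.float64(4.4323557109087557e-05), np.float64(0.000381429610787213), np.float64(0.0003581213925034544)])
BL [0.6302 0.3053 0.115 ]
FL [0.4796 0.298  0.115 ]
BR [0.6294 0.1734 0.115 ]
scene 197 208 256 274 202.73809523809524 264.92857142857144
[200.3828 256.1271]
[202.3292 263.3203]
[204.2167 270.2957]
side 226 243 248 281 234.77641277641277 264.0
[235.0584 251.6161]
[235.6618 264.4651]
[236.2523 277.0385]
```

jog_arm([
  {"dx": 0.15, "dy": -0.2, "dz": 3, "wx": 0, "wy": 0, "wz": 0, "grip": 0},
  {"dx": 0.15, "dy": -0.2, "dz": 6, "wx": 0, "wy": 0, "wz": 0, "grip": 0},
  {"dx": 0.15, "dy": -0.2, "dz": 9, "wx": 0, "wy": 0, "wz": 0, "grip": 0},
  {"dx": 0.15, "dy": -0.2, "dz": 11, "wx": 0, "wy": 0, "wz": 0, "grip": 0},
  {"dx": 0.15, "dy": -0.2, "dz": 12.1, "wx": 0, "wy": 0, "wz": 0, "grip": 0},
  {"dx": 0.15, "dy": -0.2, "dz": 12.1, "wx": 0, "wy": 0, "wz": 0, "grip": 0},
  {"dx": 0.15, "dy": -0.2, "dz": 12.1, "wx": 0, "wy": 0, "wz": 0, "grip": -1},
  {"dx": 0.15, "dy": -0.2, "dz": 12.1, "wx": 0, "wy": 0, "wz": 0, "grip": -1},
  {"dx": 0.15, "dy": -0.2, "dz": 12.1, "wx": 0, "wy": 0, "wz": 0, "grip": -1},
  {"dx": 0.15, "dy": -0.2, "dz": 12.1, "wx": 0, "wy": 0, "wz": 0, "grip": -1},
], grip_force=40)

```text
time_s: 2.28
tcp_pos: [0.5741, 0.3882, 0.1415]
tool_rot: [-0.0, 0.951, 0.309, 0.001]
wrist_force: [-0.2, -0.1, 0.3]
width: 0.0002
```

```bash
python3 - <<'E'
from h import *
s=get_state();print(s['time_s'],s['tcp_pos'],s['tool_rot'],s['width'],s['wrist_force'])
# circle table, clockwise from phi0=36.2deg about hub; tool x dir 36deg, tool y dir -54deg
Rt=R.from_quat(np.roll(s['tool_rot'],-1)).as_matrix()
r=.0403;p0=36.2
for k in range(1,37):
    a=np.radians(p0-20*k);b=np.radians(p0)
    w=np.array([r*(np.cos(a)-np.cos(b)),r*(np.sin(a)-np.sin(b)),-.006*20*k/360])
    print(20*k,np.round(Rt.T@w*100,2))
E
```

```text
2.2833 [0.5741 0.3882 0.1415] [-0.0004  0.9511  0.3089  0.0015] 0.00015062207294243366 [-0.2451 -0.0793  0.3123]
20 [-0.24  1.38  0.03]
40 [-0.93  2.59  0.06]
60 [-2.    3.5   0.09]
80 [-3.32  3.98  0.12]
100 [-4.72  3.99  0.15]
120 [-6.03  3.51  0.18]
140 [-7.11  2.62  0.21]
160 [-7.81  1.41  0.24]
180 [-8.06  0.03  0.27]
200 [-7.82 -1.35  0.31]
220 [-7.13 -2.56  0.34]
240 [-6.06 -3.47  0.38]
260 [-4.75 -3.95  0.42]
280 [-3.35 -3.96  0.46]
300 [-2.03 -3.48  0.49]
320 [-0.95 -2.59  0.53]
340 [-0.25 -1.38  0.57]
360 [-0.  -0.   0.6]
380 [-0.24  1.38  0.63]
400 [-0.94  2.59  0.66]
420 [-2.    3.5   0.69]
440 [-3.32  3.98  0.72]
460 [-4.72  3.99  0.75]
480 [-6.03  3.51  0.78]
500 [-7.11  2.62  0.81]
520 [-7.81  1.41  0.84]
540 [-8.06  0.03  0.87]
560 [-7.82 -1.35  0.91]
580 [-7.13 -2.56  0.94]
600 [-6.06 -3.47  0.98]
620 [-4.75 -3.95  1.02]
640 [-3.35 -3.96  1.06]
660 [-2.03 -3.48  1.09]
680 [-0.96 -2.59  1.13]
700 [-0.25 -1.38  1.17]
720 [-0.  -0.   1.2]
```

```bash
python3 - <<'E'
from h import *
s=get_state();np.savez("pose2.npz",p=s['tcp_pos'],q=s['tool_rot'])
o=[eyes.grab_frame(n)[:,:,::-1] for n in("wrist","scene","side")]
for n,i in zip(("w3","s3","d3"),o):cv2.imwrite(f"pics/{n}.png",i)
im=np.zeros((600,800,3),np.uint8)
im[:300,:400]=cv2.resize(o[0],(400,300))
a=cv2.resize(o[1][200:350,150:350],(400,300),interpolation=cv2.INTER_CUBIC);im[:300,400:]=a
im[300:,:400]=cv2.resize(o[2][190:340,170:370],(400,300),interpolation=cv2.INTER_CUBIC)
cv2.imwrite("pics/c3.png",im)
E
```

```text
(no output)
```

View pics/c3.png

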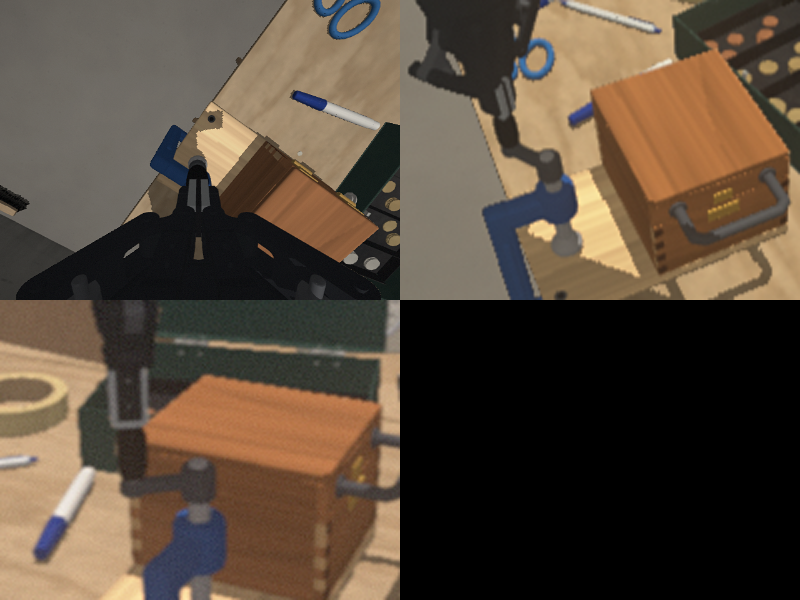

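```bash
python3 - <<'E'
from h import *
print(proj('side',np.array([.6493,0,.1995])),proj('side',np.array([.6493+.043,0,.2125])),proj('side',np.array([.6493-.043,0,.2125])))
z=np.load("pose2.npz");p=z['p']
for dz in(0,.019,.03):
    for n in('side','scene'):print(dz,n,proj(n,p+[0,0,dz]))
    print(wproj((p,z['q']),p+[0,0,dz]))
a=cv2.imread("pics/d3.png")[230:290,205:265];b=cv2.imread("pics/side0.png")[230:290,205:265];c=cv2.imread("pics/w3.png")[220:340,260:380]
im=np.hstack([cv2.resize(x,(266,266),interpolation=cv2.INTER_CUBIC) for x in(b,a,c)]);im=np.clip(im.astype(float)*1.6+15,0,255).astype(np.uint8)
cv2.imwrite("pics/c4.png",im)
E
```

```text
[303.0742 150.6475] [281.9646 141.3617] [324.9563 146.0854]
0 side [234.8053 273.2453]
0 scene [202.7492 267.8688]
[315.5647 275.3154]
0.019 side [234.1238 259.0637]
0.019 scene [200.6008 259.9808]
[315.4147 291.0281]
0.03 side [233.7216 250.6942]
0.03 scene [199.3227 255.2883]
[315.3125 301.7267]
```

View pics/c4.png

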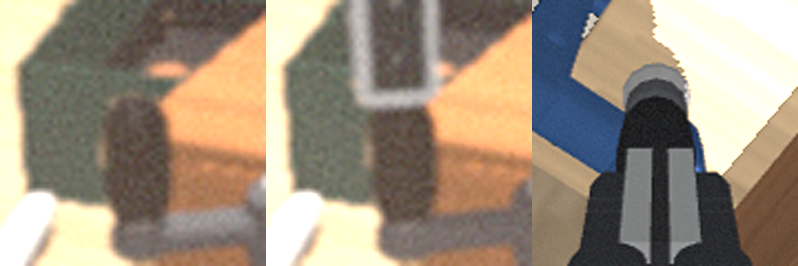

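jog_arm([
  {"dx": 0, "dy": 0, "dz": -0.5, "wx": 0, "wy": 0, "wz": 0, "grip": 0},
  {"dx": 0, "dy": 0, "dz": -0.5, "wx": 0, "wy": 0, "wz": 0, "grip": 0},
  {"dx": 0, "dy": 0, "dz": -0.5, "wx": 0, "wy": 0, "wz": 0, "grip": 0},
  {"dx": -0.1, "dy": 0, "dz": 0.5, "wx": 0, "wy": 0, "wz": 0, "grip": 0},
  {"dx": -0.1, "dy": 0, "dz": 1.2, "wx": 0, "wy": 0, "wz": 0, "grip": 0},
  {"dx": -0.1, "dy": 0, "dz": 1.6, "wx": 0, "wy": 0, "wz": 0, "grip": 0},
  {"dx": -0.1, "dy": 0, "dz": 1.6, "wx": 0, "wy": 0, "wz": 0, "grip": 0},
], grip_force=40)

```text
time_s: 3.02
tcp_pos: [0.571, 0.386, 0.1211]
tool_rot: [0.001, 0.951, 0.309, -0.002]
wrist_force: [-0.8, -0.2, 1.0]
width: 0.0426
```

jog_arm([
  {"dx": 0, "dy": 0, "dz": 0, "wx": 0, "wy": 0, "wz": 0, "grip": -1},
  {"dx": 0, "dy": 0, "dz": 0, "wx": 0, "wy": 0, "wz": 0, "grip": -1},
  {"dx": 0, "dy": 0, "dz": 0, "wx": 0, "wy": 0, "wz": 0, "grip": -1},
  {"dx": 0, "dy": 0, "dz": 0, "wx": 0, "wy": 0, "wz": 0, "grip": -1},
])

```text
time_s: 3.35
tcp_pos: [0.5721, 0.3873, 0.1237]
tool_rot: [-0.0, 0.951, 0.309, 0.0]
wrist_force: [-0.9, 0.2, -1.3]
width: 0.016
```

jog_arm([
  {"dx": 0, "dy": 0, "dz": 0, "wx": 0, "wy": 0, "wz": 0, "grip": -0.2},
  {"dx": 0, "dy": 0, "dz": 0, "wx": 0, "wy": 0, "wz": 0, "grip": -0.2},
  {"dx": 0, "dy": 0, "dz": 0.6, "wx": 0, "wy": 0, "wz": 0, "grip": -0.2},
  {"dx": 0, "dy": 0, "dz": 1.1, "wx": 0, "wy": 0, "wz": 0, "grip": -0.2},
  {"dx": 0, "dy": 0, "dz": 1.1, "wx": 0, "wy": 0, "wz": 0, "grip": -0.2},
])

```text
time_s: 3.77
tcp_pos: [0.5715, 0.3861, 0.1109]
tool_rot: [0.0, 0.951, 0.309, -0.001]
wrist_force: [-0.2, -0.3, -0.2]
width: 0.0341
```

jog_arm([
  {"dx": 0, "dy": 0, "dz": 0, "wx": 0, "wy": 0, "wz": 0, "grip": -1},
  {"dx": 0, "dy": 0, "dz": 0, "wx": 0, "wy": 0, "wz": 0, "grip": -1},
  {"dx": 0, "dy": 0, "dz": 0, "wx": 0, "wy": 0, "wz": 0, "grip": -1},
  {"dx": 0, "dy": 0, "dz": 0, "wx": 0, "wy": 0, "wz": 0, "grip": -1},
])

```text
time_s: 4.1
tcp_pos: [0.5719, 0.3869, 0.1122]
tool_rot: [0.0, 0.951, 0.309, -0.0]
wrist_force: [-1.0, 0.5, -1.9]
width: 0.0166
```

jog_arm([
  {"dx": -0.24, "dy": 1.38, "dz": 0.03, "wx": 0, "wy": 0, "wz": 0, "grip": -1},
  {"dx": -0.93, "dy": 2.59, "dz": 0.07, "wx": 0, "wy": 0, "wz": 0, "grip": -1},
  {"dx": -2.0, "dy": 3.5, "dz": 0.1, "wx": 0, "wy": 0, "wz": 0, "grip": -1},
  {"dx": -3.32, "dy": 3.98, "dz": 0.13, "wx": 0, "wy": 0, "wz": 0, "grip": -1},
  {"dx": -4.72, "dy": 3.99, "dz": 0.17, "wx": 0, "wy": 0, "wz": 0, "grip": -1},
  {"dx": -6.03, "dy": 3.51, "dz": 0.2, "wx": 0, "wy": 0, "wz": 0, "grip": -1},
])

```text
time_s: 4.6
tcp_pos: [0.5447, 0.3246, 0.1103]
tool_rot: [-0.002, 0.951, 0.309, 0.002]
wrist_force: [4.4, 9.6, -9.5]
width: 0.0165
```

```bash
python3 - <<'E'
from h import *
s=get_state();p=s['tcp_pos'];print(p,s['width'],s['wrist_force'],s['joint_vel'])
d=p[:2]-[.5402,.363];print(np.hypot(*d),np.degrees(np.arctan2(d[1],d[0])))
E
```

```text
[0.5447 0.3246 0.1103] 0.016496555806655152 [ 4.3953  9.6338 -9.5229] [-0.0045 -0.25   -0.0493  0.435  -0.0329 -0.2066 -0.0988]
0.038692324496977744 -83.34478036652709
```

jog_arm([
  {"dx": -1.08, "dy": -0.89, "dz": 0.08, "wx": 0, "wy": 0, "wz": 0, "grip": -1},
  {"dx": -1.78, "dy": -2.1, "dz": 0.12, "wx": 0, "wy": 0, "wz": 0, "grip": -1},
  {"dx": -2.03, "dy": -3.5, "dz": 0.15, "wx": 0, "wy": 0, "wz": 0, "grip": -1},
  {"dx": -1.79, "dy": -4.88, "dz": 0.18, "wx": 0, "wy": 0, "wz": 0, "grip": -1},
  {"dx": -1.09, "dy": -6.09, "dz": 0.22, "wx": 0, "wy": 0, "wz": 0, "grip": -1},
  {"dx": -0.02, "dy": -7.0, "dz": 0.25, "wx": 0, "wy": 0, "wz": 0, "grip": -1},
  {"dx": 1.29, "dy": -7.48, "dz": 0.28, "wx": 0, "wy": 0, "wz": 0, "grip": -1},
  {"dx": 2.69, "dy": -7.48, "dz": 0.32, "wx": 0, "wy": 0, "wz": 0, "grip": -1},
  {"dx": 4.01, "dy": -7.0, "dz": 0.35, "wx": 0, "wy": 0, "wz": 0, "grip": -1},
  {"dx": 5.09, "dy": -6.1, "dz": 0.38, "wx": 0, "wy": 0, "wz": 0, "grip": -1},
  {"dx": 5.79, "dy": -4.89, "dz": 0.42, "wx": 0, "wy": 0, "wz": 0, "grip": -1},
  {"dx": 6.03, "dy": -3.51, "dz": 0.45, "wx": 0, "wy": 0, "wz": 0, "grip": -1},
])

```text
time_s: 5.6
tcp_pos: [0.5702, 0.3895, 0.1062]
tool_rot: [-0.001, 0.951, 0.31, -0.001]
wrist_force: [-7.1, 1.1, 1.9]
width: 0.0162
```

```bash
python3 - <<'E'
from h import *
s=get_state();p=s['tcp_pos'];print(p,s['width'],s['wrist_force'],s['joint_pos'])
d=p[:2]-[.5402,.363];print(np.hypot(*d),np.degrees(np.arctan2(d[1],d[0])))
E
```

```text
[0.5702 0.3895 0.1062] 0.01621408151222154 [-7.0616  1.1152  1.9301] [-0.405   0.6557 -0.3437  1.5145  0.2403  1.015  -1.7499]
0.04004272816937713 41.45814019340096
```

jog_arm([
  {"dx": -0.24, "dy": 1.38, "dz": 0.03, "wx": 0, "wy": 0, "wz": 0, "grip": -1},
  {"dx": -0.93, "dy": 2.59, "dz": 0.07, "wx": 0, "wy": 0, "wz": 0, "grip": -1},
  {"dx": -2.0, "dy": 3.5, "dz": 0.1, "wx": 0, "wy": 0, "wz": 0, "grip": -1},
  {"dx": -3.32, "dy": 3.98, "dz": 0.13, "wx": 0, "wy": 0, "wz": 0, "grip": -1},
  {"dx": -4.72, "dy": 3.99, "dz": 0.17, "wx": 0, "wy": 0, "wz": 0, "grip": -1},
  {"dx": -4.72, "dy": 3.99, "dz": 0.17, "wx": 0, "wy": 0, "wz": 0, "grip": -1},
])

```text
time_s: 6.1
tcp_pos: [0.5554, 0.3278, 0.1045]
tool_rot: [-0.001, 0.951, 0.31, -0.0]
wrist_force: [-4.8, 2.4, -3.2]
width: 0.0161
```

```bash
cat > st.py <<'E'
from h import *
s=get_state();p=s['tcp_pos'];print(p,s['width'],s['wrist_force'])
d=p[:2]-[.5402,.363];a=np.arctan2(d[1],d[0]);t=np.array([np.sin(a),-np.cos(a)]);print(np.hypot(*d),np.degrees(a),'resist',-s['wrist_force'][:2]@t,'radial',s['wrist_force'][:2]@d/np.hypot(*d))
E
python3 st.py;  python3 - <<'E'
from h import *
o=[eyes.grab_frame(n)[:,:,::-1] for n in("scene","side")]
a=o[0][220:340,190:310];b=o[1][240:400,190:350]
cv2.imwrite("pics/c5.png",np.hstack([cv2.resize(x,(400,400),interpolation=cv2.INTER_CUBIC) for x in(a,b)]))
E
```

```text
[0.5554 0.3278 0.1045] 0.016148427063592916 [-4.7647  2.3918 -3.1873]
0.03831677010030005 -66.66751617497546 resist -3.4277239815119573 radial -4.083335925432818
```

View pics/c5.png

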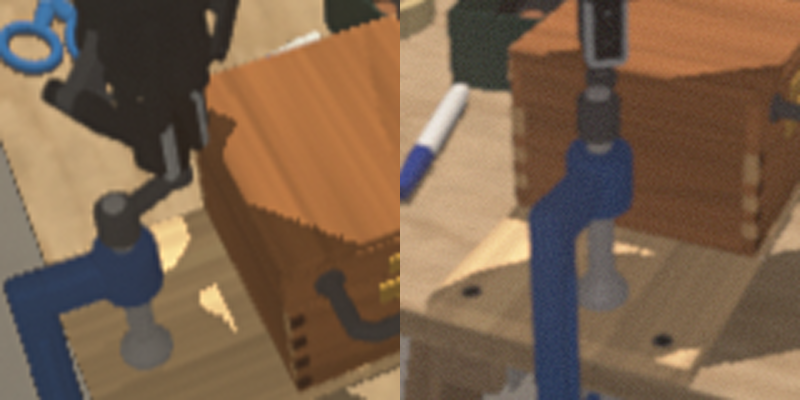

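jog_arm([
  {"dx": -1.31, "dy": -0.48, "dz": 0.03, "wx": 0, "wy": 0, "wz": 0, "grip": -1},
  {"dx": -2.39, "dy": -1.37, "dz": 0.07, "wx": 0, "wy": 0, "wz": 0, "grip": -1},
  {"dx": -2.39, "dy": -1.37, "dz": 0.07, "wx": 0, "wy": 0, "wz": 0, "grip": -1},
])

```text
time_s: 6.45
tcp_pos: [0.5295, 0.3253, 0.1039]
tool_rot: [-0.001, 0.951, 0.31, 0.001]
wrist_force: [-1.3, 4.9, -4.4]
width: 0.0166
```

```bash
python3 st.py
```

```text
[0.5295 0.3253 0.1039] 0.016599709811953273 [-1.2925  4.8839 -4.3872]
0.03917425445740838 -105.89238174070836 resist -2.5804390826284864 radial -4.343349101125485
```

jog_arm([
  {"dx": -0.7, "dy": -1.21, "dz": 0.03, "wx": 0, "wy": 0, "wz": 0, "grip": -1},
  {"dx": -0.95, "dy": -2.62, "dz": 0.07, "wx": 0, "wy": 0, "wz": 0, "grip": -1},
  {"dx": -0.95, "dy": -2.62, "dz": 0.07, "wx": 0, "wy": 0, "wz": 0, "grip": -1},
])

```text
time_s: 6.7
tcp_pos: [0.5076, 0.3393, 0.1034]
tool_rot: [0.001, 0.951, 0.309, 0.0]
wrist_force: [-0.2, 0.4, 1.6]
width: 0.016
```

```bash
python3 st.py
```

```text
[0.5076 0.3393 0.1034] 0.01598195666750354 [-0.1507  0.3916  1.6485]
0.04027431847139626 -143.98323985576968 resist -0.4053943177052534 radial -0.10838558721651585
```

Relative to k=27: k28 (0.24,-1.37), k29 (0.94,-2.58), k30 (2.01,-3.49).

jog_arm([
  {"dx": 0.24, "dy": -1.37, "dz": 0.03, "wx": 0, "wy": 0, "wz": 0, "grip": -1},
  {"dx": 0.94, "dy": -2.58, "dz": 0.07, "wx": 0, "wy": 0, "wz": 0, "grip": -1},
  {"dx": 0.94, "dy": -2.58, "dz": 0.07, "wx": 0, "wy": 0, "wz": 0, "grip": -1},
])

```text
time_s: 6.95
tcp_pos: [0.4997, 0.3583, 0.1031]
tool_rot: [0.006, 0.952, 0.308, -0.004]
wrist_force: [-7.7, -19.1, 19.3]
width: 0.0166
```

```bash
python3 st.py
```

```text
[0.4997 0.3583 0.1031] 0.016628194021302813 [ -7.6575 -19.1365  19.2561]
0.040736928361839266 -173.42062764548612 resist 18.133045136708603 radial 9.799753230418155
```

jog_arm([
  {"dx": 0, "dy": 0, "dz": -0.1, "wx": 0, "wy": 0, "wz": 0, "grip": -1},
  {"dx": 0.2, "dy": -0.4, "dz": -0.1, "wx": 0, "wy": 0, "wz": 0, "grip": -1},
  {"dx": 0.2, "dy": -0.5, "dz": -0.1, "wx": 0, "wy": 0, "wz": 0, "grip": -1},
  {"dx": 0.2, "dy": -0.5, "dz": -0.1, "wx": 0, "wy": 0, "wz": 0, "grip": -1},
  {"dx": 0.2, "dy": -0.5, "dz": -0.1, "wx": 0, "wy": 0, "wz": 0, "grip": -1},
])

```text
time_s: 7.37
tcp_pos: [0.4997, 0.3584, 0.1031]
tool_rot: [0.008, 0.952, 0.306, -0.005]
wrist_force: [-6.6, -25.5, 18.4]
width: 0.0164
```

```bash
python3 st.py
```

```text
[0.4997 0.3584 0.1031] 0.016409713012920577 [ -6.5969 -25.4861  18.361 ]
0.040804966430872024 -173.524076492813 resist 24.579442881892923 radial 9.429292196883315
```

jog_arm([
  {"dx": -0.2, "dy": 0.4, "dz": 0, "wx": 0, "wy": 0, "wz": 0, "grip": -1},
  {"dx": -0.4, "dy": 0.8, "dz": -0.1, "wx": 0, "wy": 0, "wz": 0, "grip": -1},
  {"dx": -0.4, "dy": 0.8, "dz": -0.1, "wx": 0, "wy": 0, "wz": 0, "grip": -1},
])

```text
time_s: 7.62
tcp_pos: [0.4998, 0.3576, 0.1034]
tool_rot: [0.002, 0.952, 0.308, -0.002]
wrist_force: [-3.2, -9.8, 2.3]
width: 0.0163
```

```bash
python3 st.py
```

```text
[0.4998 0.3576 0.1034] 0.016313794454113885 [-3.1623 -9.7725  2.3199]
0.040791793185439074 -172.42833979101505 resist 9.270642857504273 radial 4.422463726735458
```

jog_arm([
  {"dx": 0, "dy": 0, "dz": 0, "wx": 0, "wy": 0, "wz": 0, "grip": -0.2},
  {"dx": 0, "dy": 0, "dz": 0, "wx": 0, "wy": 0, "wz": 0, "grip": -0.2},
  {"dx": 0, "dy": 0, "dz": -2, "wx": 0, "wy": 0, "wz": 0, "grip": -0.2},
  {"dx": 0, "dy": 0, "dz": -5, "wx": 0, "wy": 0, "wz": 0, "grip": -0.2},
  {"dx": 0, "dy": 0, "dz": -8.5, "wx": 0, "wy": 0, "wz": -6, "grip": -0.2},
  {"dx": -1, "dy": 0.5, "dz": -12, "wx": 0, "wy": 0, "wz": -12, "grip": -0.2},
  {"dx": -3, "dy": 1.5, "dz": -13.5, "wx": 0, "wy": 0, "wz": -19, "grip": -0.2},
  {"dx": -5.5, "dy": 2.8, "dz": -13.5, "wx": 0, "wy": 0, "wz": -26, "grip": -0.2},
  {"dx": -8, "dy": 4.1, "dz": -13.5, "wx": 0, "wy": 0, "wz": -33, "grip": -0.2},
  {"dx": -10.5, "dy": 5.4, "dz": -13.5, "wx": 0, "wy": 0, "wz": -40, "grip": -0.2},
  {"dx": -12, "dy": 6.3, "dz": -13.5, "wx": 0, "wy": 0, "wz": -47, "grip": -0.2},
  {"dx": -12.2, "dy": 6.3, "dz": -13.5, "wx": 0, "wy": 0, "wz": -54, "grip": -0.2},
])

```text
time_s: 8.62
tcp_pos: [0.4378, 0.2369, 0.2398]
tool_rot: [0.001, 0.706, 0.708, -0.0]
wrist_force: [0.3, 0.1, 0.2]
width: 0.0341
```

jog_arm([
  {"dx": 0, "dy": 0, "dz": 0, "wx": 0, "wy": 0, "wz": 0, "grip": -0.1},
  {"dx": 0, "dy": 0, "dz": 0, "wx": 0, "wy": 0, "wz": 0, "grip": -0.1},
  {"dx": 0, "dy": 0, "dz": 0, "wx": 0, "wy": 0, "wz": 0, "grip": -0.1},
])

```text
time_s: 8.87
tcp_pos: [0.4385, 0.241, 0.2397]
tool_rot: [-0.0, 0.708, 0.706, 0.001]
wrist_force: [-0.5, 0.1, 0.3]
width: 0.0385
```

```bash
python3 - <<'E'
from h import *
s=get_state();np.savez("pose3.npz",p=s['tcp_pos'],q=s['tool_rot']);print(s['time_s'],s['tcp_pos'],s['tool_rot'],s['width'],s['wrist_force'])
o=[eyes.grab_frame(n)[:,:,::-1] for n in("wrist","side")]
for n,i in zip(("w6","d6"),o):cv2.imwrite(f"pics/{n}.png",i)
im=np.zeros((600,800,3),np.uint8);im[:480,:480]=o[0][:, 80:560];im[:600,480:]=cv2.resize(o[1][200:400,220:327],(320,600),interpolation=cv2.INTER_CUBIC)
cv2.imwrite("pics/c6.png",im)
E
```

```text
8.8667 [0.4385 0.241  0.2397] [-0.0001  0.708   0.7062  0.0009] 0.038471103107900015 [-0.5288  0.0534  0.3141]
```

View pics/c6.png

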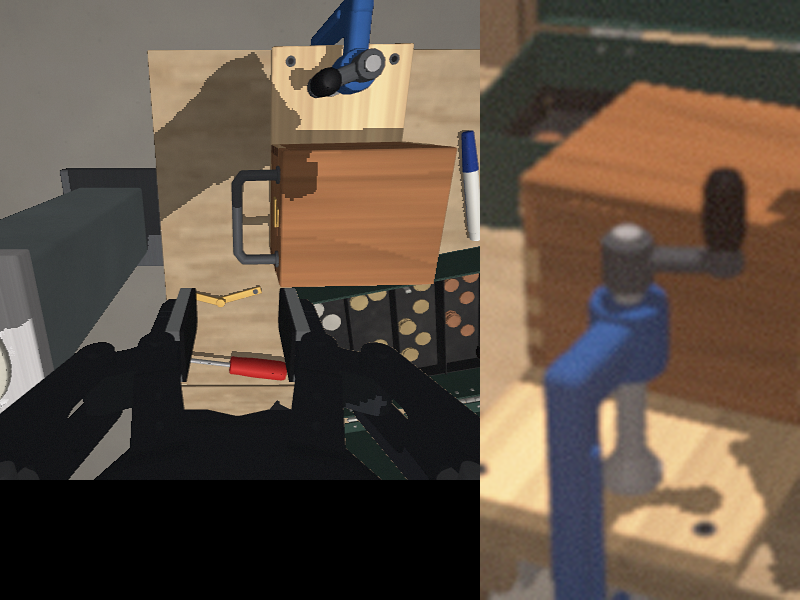

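```bash
python3 - <<'E'
from h import *
z=np.load("pose3.npz");po=(z['p'],z['q'])
def on(o,d,h):return o+d*(h-o[2])/d[2]
f=cv2.imread("pics/w6.png").astype(int)
m=((f.max(2)<110)&((f.max(2)-f.min(2))<18)).astype(np.uint8);m[:165]=0;m[272:]=0;m[:,:308]=0;m[:,362:]=0
v,u=np.nonzero(m);print(u.min(),u.max(),v.min(),v.max())
for r in(190,218,245):
    x=np.nonzero(m[r,:335])[0];print(r,x.min(),x.max(),on(*wray(po,(x.mean(),r)),.096))
for uv in((318,v.min()+4),(318,v.max()-4)):print(on(*wray(po,uv),.096))
for k,uv in {'FL':(361,150),'BL':(536,147),'FR':(361,286),'BR':(514,285)}.items():print(k,on(*wray(po,uv),.115))
E
```

```text
312 359 166 266
190 312 321 [0.4384 0.2619 0.096 ]
218 312 322 [0.4388 0.2346 0.096 ]
245 313 322 [0.4392 0.2068 0.096 ]
[0.4398 0.2806 0.096 ]
[0.4396 0.1886 0.096 ]
FL [0.4766 0.2998 0.115 ]
BL [0.6259 0.3019 0.115 ]
FR [0.4815 0.1711 0.115 ]
BR [0.6305 0.1717 0.115 ]
```

jog_arm([
  {"dx": -0.6, "dy": 0.0, "dz": 3, "wx": 0, "wy": 0, "wz": 0, "grip": -0.3},
  {"dx": -0.6, "dy": 0.0, "dz": 6, "wx": 0, "wy": 0, "wz": 0, "grip": -0.3},
  {"dx": -0.6, "dy": 0.0, "dz": 9, "wx": 0, "wy": 0, "wz": 0, "grip": -0.3},
  {"dx": -0.6, "dy": 0.0, "dz": 12, "wx": 0, "wy": 0, "wz": 0, "grip": -0.3},
  {"dx": -0.6, "dy": 0.0, "dz": 14, "wx": 0, "wy": 0, "wz": 0, "grip": -0.3},
  {"dx": -0.6, "dy": 0.0, "dz": 16, "wx": 0, "wy": 0, "wz": 0, "grip": -0.3},
  {"dx": -0.6, "dy": 0.0, "dz": 17, "wx": 0, "wy": 0, "wz": 0, "grip": -0.3},
  {"dx": -0.6, "dy": 0.0, "dz": 18, "wx": 0, "wy": 0, "wz": 0, "grip": -0.3},
  {"dx": -0.6, "dy": 0.0, "dz": 18, "wx": 0, "wy": 0, "wz": 0, "grip": -0.3},
])

```text
time_s: 9.72
tcp_pos: [0.437, 0.2336, 0.0577]
tool_rot: [-0.001, 0.707, 0.707, -0.001]
wrist_force: [0.6, -0.3, 1.2]
width: 0.0299
```

jog_arm([
  {"dx": 0, "dy": 0, "dz": 0, "wx": 0, "wy": 0, "wz": 0, "grip": -1},
  {"dx": 0, "dy": 0, "dz": 0, "wx": 0, "wy": 0, "wz": 0, "grip": -1},
  {"dx": 0, "dy": 0, "dz": 0, "wx": 0, "wy": 0, "wz": 0, "grip": -1},
  {"dx": 0, "dy": 0, "dz": 0, "wx": 0, "wy": 0, "wz": 0, "grip": -1},
], grip_force=30)

```text
time_s: 10.05
tcp_pos: [0.4384, 0.2343, 0.0601]
tool_rot: [0.0, 0.707, 0.707, 0.001]
wrist_force: [-1.2, 0.9, 0.6]
width: 0.0084
```

jog_arm([
  {"dx": 0, "dy": 0, "dz": 0, "wx": 0, "wy": 0, "wz": 0, "grip": -0.5},
  {"dx": 0, "dy": 0, "dz": 0, "wx": 0, "wy": 0, "wz": 0, "grip": -0.5},
  {"dx": 0, "dy": 0, "dz": 0.6, "wx": 0, "wy": 0, "wz": 0, "grip": -0.5},
  {"dx": 0, "dy": 0, "dz": 0.6, "wx": 0, "wy": 0, "wz": 0, "grip": -0.5},
  {"dx": 0, "dy": 0, "dz": 0.6, "wx": 0, "wy": 0, "wz": 0, "grip": -1},
  {"dx": 0, "dy": 0, "dz": 0.6, "wx": 0, "wy": 0, "wz": 0, "grip": -1},
  {"dx": 0, "dy": 0, "dz": 0.6, "wx": 0, "wy": 0, "wz": 0, "grip": -1},
  {"dx": 0, "dy": 0, "dz": 0.6, "wx": 0, "wy": 0, "wz": 0, "grip": -1},
])

```text
time_s: 10.72
tcp_pos: [0.4383, 0.2333, 0.0531]
tool_rot: [0.0, 0.707, 0.707, -0.0]
wrist_force: [2.8, -1.1, -1.5]
width: 0.0087
```

```bash
python3 - <<'E'
from h import *
s=get_state();print(s['time_s'],s['tcp_pos'],s['tool_rot'],s['width'],s['wrist_force'])
r=np.hypot(.19,.014);a0=np.arctan2(.014,.19)
for d in range(5,61,5):
    a=a0+np.radians(d);print(d,'dy %.2f dz %.2f'%(100*(.19-r*np.cos(a)),-100*(r*np.sin(a)-.014)))
E
```

```text
10.7167 [0.4383 0.2333 0.0531] [ 0.0002  0.7072  0.7071 -0.    ] 0.008700149564989117 [ 2.7707 -1.0798 -1.4883]
5 dy 0.19 dz -1.65
10 dy 0.53 dz -3.28
15 dy 1.01 dz -4.87
20 dy 1.62 dz -6.41
25 dy 2.37 dz -7.90
30 dy 3.25 dz -9.31
35 dy 4.24 dz -10.64
40 dy 5.35 dz -11.89
45 dy 6.55 dz -13.02
50 dy 7.86 dz -14.05
55 dy 9.25 dz -14.97
60 dy 10.71 dz -15.75
```

jog_arm([
  {"dx": 0, "dy": 0.08, "dz": -0.83, "wx": 0, "wy": 0, "wz": 0, "grip": -1},
  {"dx": 0, "dy": 0.19, "dz": -1.65, "wx": 0, "wy": 0, "wz": 0, "grip": -1},
  {"dx": 0, "dy": 0.34, "dz": -2.47, "wx": 0, "wy": 0, "wz": 0, "grip": -1},
  {"dx": 0, "dy": 0.53, "dz": -3.28, "wx": 0, "wy": 0, "wz": 0, "grip": -1},
  {"dx": 0, "dy": 0.75, "dz": -4.08, "wx": 0, "wy": 0, "wz": 0, "grip": -1},
  {"dx": 0, "dy": 1.01, "dz": -4.87, "wx": 0, "wy": 0, "wz": 0, "grip": -1},
  {"dx": 0, "dy": 1.3, "dz": -5.65, "wx": 0, "wy": 0, "wz": 0, "grip": -1},
  {"dx": 0, "dy": 1.62, "dz": -6.41, "wx": 0, "wy": 0, "wz": 0, "grip": -1},
  {"dx": 0, "dy": 1.98, "dz": -7.16, "wx": 0, "wy": 0, "wz": 0, "grip": -1},
  {"dx": 0, "dy": 2.37, "dz": -7.9, "wx": 0, "wy": 0, "wz": 0, "grip": -1},
  {"dx": 0, "dy": 2.37, "dz": -7.9, "wx": 0, "wy": 0, "wz": 0, "grip": -1},
])

```text
time_s: 11.63
tcp_pos: [0.4618, 0.2338, 0.1335]
tool_rot: [-0.0, 0.707, 0.707, -0.0]
wrist_force: [-0.6, -1.6, -1.1]
width: 0.0084
```

```bash
cat > lid.py <<'E'
from h import *
s=get_state();p=s['tcp_pos'];d=p-np.array([.4383,.2333,.0531])
print(s['time_s'],p,s['width'],s['wrist_force'],'ang xz from hinge',np.degrees(np.arctan2(.014+d[2],.19-d[0])-np.arctan2(.014,.19)),'r',np.hypot(.014+d[2],.19-d[0]),s['joint_pos'])
E
python3 lid.py
```

```text
11.6333 [0.4618 0.2338 0.1335] 0.008427597933258882 [-0.6256 -1.5563 -1.142 ] ang xz from hinge 25.328179611870056 r 0.19141883281323854 [-0.0896  0.3611 -0.5169  1.9411  0.2253  0.8962 -0.7208]
```

jog_arm([
  {"dx": 0, "dy": 0.43, "dz": -0.72, "wx": 0, "wy": 0, "wz": 0, "grip": -1},
  {"dx": 0, "dy": 0.88, "dz": -1.41, "wx": 0, "wy": 0, "wz": 0, "grip": -1},
  {"dx": 0, "dy": 1.36, "dz": -2.09, "wx": 0, "wy": 0, "wz": 0, "grip": -1},
  {"dx": 0, "dy": 1.87, "dz": -2.74, "wx": 0, "wy": 0, "wz": 0, "grip": -1},
  {"dx": 0, "dy": 2.41, "dz": -3.38, "wx": 0, "wy": 0, "wz": 0, "grip": -1},
  {"dx": 0, "dy": 2.98, "dz": -3.99, "wx": 0, "wy": 0, "wz": 0, "grip": -1},
  {"dx": 0, "dy": 3.56, "dz": -4.57, "wx": 0, "wy": 0, "wz": 0, "grip": -1},
  {"dx": 0, "dy": 4.18, "dz": -5.12, "wx": 0, "wy": 0, "wz": 0, "grip": -1},
  {"dx": 0, "dy": 4.82, "dz": -5.65, "wx": 0, "wy": 0, "wz": 0, "grip": -1},
  {"dx": 0, "dy": 5.49, "dz": -6.15, "wx": 0, "wy": 0, "wz": 0, "grip": -1},
  {"dx": 0, "dy": 6.17, "dz": -6.62, "wx": 0, "wy": 0, "wz": 0, "grip": -1},
  {"dx": 0, "dy": 6.88, "dz": -7.07, "wx": 0, "wy": 0, "wz": 0, "grip": -1},
])

```text
time_s: 12.63
tcp_pos: [0.5293, 0.2351, 0.2051]
tool_rot: [-0.001, 0.707, 0.708, -0.0]
wrist_force: [-4.6, 0.9, 5.8]
width: 0.0083
```

jog_arm([
  {"dx": 0, "dy": 0.73, "dz": -0.4, "wx": 0, "wy": 0, "wz": 0, "grip": -1},
  {"dx": 0, "dy": 1.46, "dz": -0.78, "wx": 0, "wy": 0, "wz": 0, "grip": -1},
  {"dx": 0, "dy": 1.46, "dz": -0.78, "wx": 0, "wy": 0, "wz": 0, "grip": -1},
  {"dx": 0, "dy": 1.46, "dz": -0.78, "wx": 0, "wy": 0, "wz": 0, "grip": -1},
  {"dx": 0, "dy": 1.46, "dz": -0.78, "wx": 0, "wy": 0, "wz": 0, "grip": -1},
  {"dx": 0, "dy": 1.46, "dz": -0.78, "wx": 0, "wy": 0, "wz": 0, "grip": -1},
])

```text
time_s: 13.13
tcp_pos: [0.5455, 0.2354, 0.2133]
tool_rot: [-0.0, 0.707, 0.708, 0.001]
wrist_force: [-5.8, 0.0, 9.0]
width: 0.0082
```

```bash
python3 lid.py; python3 - <<'E'
from h import *
o=[eyes.grab_frame(n)[:,:,::-1] for n in("scene","side")]
for n,i in zip(("s7","d7"),o):cv2.imwrite(f"pics/{n}.png",i)
a=o[0][170:370,170:370];b=o[1][180:380,190:390]
cv2.imwrite("pics/c7.png",np.hstack([cv2.resize(x,(400,400),interpolation=cv2.INTER_CUBIC) for x in(a,b)]))
E
```

```text
13.1333 [0.5455 0.2354 0.2133] 0.008184993771326256 [-5.7536  0.0467  8.9513] ang xz from hinge 60.366526344168534 r 0.19287975819033573 [-0.06    0.3977 -0.5065  1.6836  0.2103  1.1121 -0.6254]
```

View pics/c7.png

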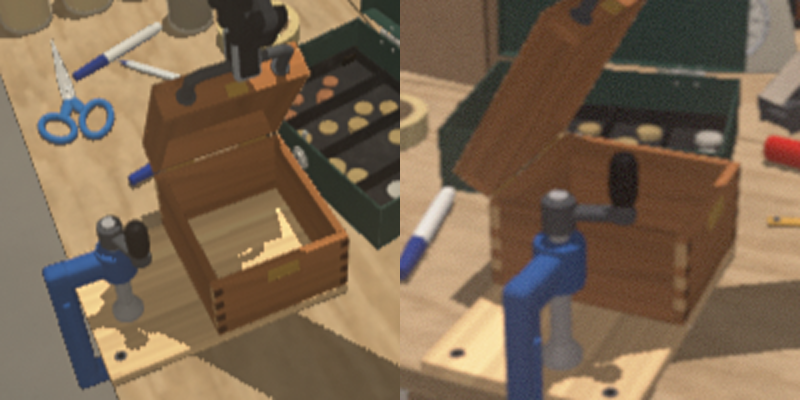

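jog_arm([
  {"dx": 0, "dy": -0.1, "dz": -0.2, "wx": 0, "wy": 0, "wz": 0, "grip": -1},
  {"dx": 0, "dy": -0.1, "dz": -0.2, "wx": 0, "wy": 0, "wz": 0, "grip": -1},
  {"dx": 0, "dy": -0.1, "dz": -0.2, "wx": 0, "wy": 0, "wz": 0, "grip": -1},
  {"dx": 0, "dy": -0.1, "dz": -0.2, "wx": 0, "wy": 0, "wz": 0, "grip": -1},
])

```text
time_s: 13.57
tcp_pos: [0.5444, 0.2353, 0.213]
tool_rot: [-0.0, 0.707, 0.707, 0.001]
wrist_force: [1.1, 4.7, -3.4]
width: 0.0085
```

```bash
python3 lid.py; python3 - <<'E'
from h import *
p,e=tri([ray('scene',(262.5,217.5)),ray('side',(282.5,186))]);print('foot',p,e)
H=np.array([.6275,.082])
print(np.degrees(np.arctan2(p[2]-H[1],H[0]-p[0])-np.arctan2(.014,.15)))
# lid left face edges direction in side view: intersect rays with plane y=.3015
def ony(uv,y=.3015):
    o,d=ray('side',uv);return o+d*(y-o[1])/d[1]
a=cv2.imread("pics/d7.png")
# lid underside edge (right border) & top edge (left border) in crop px -> full
for u,v in((505,193),(640,12),(457,170),(560,5)):
    print((u,v),ony((190+(u-400)/2,180+v/2)))
for A,B in(((505,193),(640,12)),((457,170),(560,5))):
    q=[ony((190+(u-400)/2,180+v/2)) for u,v in(A,B)];d=q[1]-q[0];print('angle',np.degrees(np.arctan2(d[2],-d[0])))
E
```

```text
13.5667 [0.5444 0.2353 0.213 ] 0.00852578319021266 [ 1.1348  4.749  -3.4376] ang xz from hinge 60.033806704630585 r 0.19306154244993534 [-0.0595  0.3967 -0.5068  1.6858  0.209   1.1114 -0.6251]
foot [0.5608 0.279  0.2222] [np.float64(9.157047207869065e-05), np.float64(9.157047207866954e-05)]
59.24027490020131
(505, 193) [0.6139 0.3015 0.0877]
(640, 12) [0.5127 0.3015 0.2351]
(457, 170) [0.6525 0.3015 0.0982]
(560, 5) [0.5679 0.3015 0.2324]
angle 55.53465584480514
angle 57.789405112810286
```

jog_arm([
  {"dx": 0, "dy": 0.2, "dz": -0.1, "wx": 0, "wy": 0, "wz": 0, "grip": -1},
  {"dx": 0, "dy": 0.35, "dz": -0.15, "wx": 0, "wy": 0, "wz": 0, "grip": -1},
  {"dx": 0, "dy": 0.35, "dz": -0.15, "wx": 0, "wy": 0, "wz": 0, "grip": -1},
  {"dx": 0, "dy": 0.35, "dz": -0.15, "wx": 0, "wy": 0, "wz": 0, "grip": -1},
  {"dx": 0, "dy": 0.35, "dz": -0.15, "wx": 0, "wy": 0, "wz": 0, "grip": -1},
  {"dx": 0, "dy": 0.35, "dz": -0.15, "wx": 0, "wy": 0, "wz": 0, "grip": -1},
])

```text
time_s: 14.07
tcp_pos: [0.5476, 0.2354, 0.2145]
tool_rot: [-0.001, 0.707, 0.708, 0.001]
wrist_force: [-0.1, 4.3, -2.5]
width: 0.0086
```

```bash
python3 lid.py; python3 - <<'E'
from h import *
# did the box shift? compare board/box-lower-front region before vs now by phase correlation
for n,f,(x0,y0,x1,y1) in(("scene","s7",(270,310,345,335)),("side","d7",(310,300,380,350))):
    a=cv2.imread(f"pics/{n}0.png",0)[y0:y1,x0:x1].astype(np.float32);b=cv2.imread(f"pics/{f}.png",0)[y0:y1,x0:x1].astype(np.float32)
    print(n,cv2.phaseCorrelate(cv2.Laplacian(a,5),cv2.Laplacian(b,5),cv2.createHanningWindow(a.shape[::-1],5)))
print(get_state()['joint_vel'])
E
```

```text
14.0667 [0.5476 0.2354 0.2145] 0.008629039494624315 [-0.1208  4.3288 -2.453 ] ang xz from hinge 61.0785493977063 r 0.19306662323078166 [-0.0596  0.4009 -0.5058  1.6763  0.21    1.1175 -0.6228]
scene ((7.249587062570992, -0.8762496690461621), 0.29034260381062826)
side ((0.3321903669145172, -1.1553705551469484), 0.13092477957407633)
[-0.0008 -0.0004 -0.0008  0.0001 -0.0009  0.0024  0.0005]
```

```bash
python3 -c "
from workcell import ctrl
print(ctrl.sign_off())"
```

```text
the job is handed in; nothing more can be done
None
```

I clamped the box with its lid shut, then lifted the lid by its bow handle to about 60 degrees. I handed the job in at 14.1 s with the fingers still holding the bar; no verdict was reported.

**Clamp:** I turned the crank about 570° clockwise until it stopped. It then held against about 25 N at the grip, where 8 N is enough to tighten it. That resistance is my only evidence for the clamping force; I could not measure the foot's pressure directly. Afterwards the picture showed the foot down on the board.

**Lid angle:** My checks did not fully agree.

| Check | Lid angle |
|---|---|
| Arm position, final pose | about 61° |
| Handle foot seen in two cameras, before a last 1° nudge up | 59° |
| Lid edges in the side view (rough), before the same nudge | 55.5° and 58° |

The arm was at rest at the end, with 2 to 5 N at the wrist. The lid stood clear of the clamp in the last picture.

**Box position:** By eye its front corner sat within about 1 pixel (1–2 mm) of where it started. An automatic image comparison gave no usable result because the shadows had changed.

**Finger length:** The visible finger ends sat about 28 mm behind the reported TCP, so my first grasp closed on nothing above the crank grip. I corrected for this by going lower. The finger opening also read about 2 mm less than the true thickness of both parts I gripped.

**Lid stay, screwdriver and marker:** I did not knowingly touch them, but I did not measure their positions again.

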